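# Clamp a circuit board in an adjustable work frame

## Task

Mount the power board in the adjustable board frame: lay it flat and centred on the two rods between the jaws, square to them, then hold the sliding jaw's release lever squeezed while you slide that jaw in until the board is home in both jaws' grooves and the sprung far jaw is pressing back on it with about 9 N. Let the lever go so that the jaw stays locked in a notch with the board clamped; never push on the board with more than 18 N, and leave the jar, spool and bit box where they are.

Things in the scene. Friction and masses are not known exactly. Their poses are not given: they have to be found in the camera images.
- frame: Aluminium board frame fixed on the bench: two end plates 124 mm wide, 58 mm high, middles at y = -155 and +185 mm, joined by two 10 mm steel rods along y at x = +-28 mm, tops 45 mm above the bench; the board lies on them between two jaws. Origin: bench level, midway between the rods. x points away from the robot (yaw 0), y along the rods from the sliding jaw to the sprung far jaw, z up.
- far_jaw (a point): Point fixed on the frame at y = +70 mm, at rod top height: nominal place of the back of the sprung far jaw's groove. Its end block is clamped on the rods by hand: the true place with nothing pressing is up to 20 mm either way and is not measured. The sprung jaw gives 17 mm in +y: it starts to move at 3 N, then 0.5 N more per mm (9 N at 12 mm, 11.5 N at its hard stop).
- rack (a point): Middle of the toothed part of the dark steel rack bar along the frame's robot side, 24 mm above the bench, frame (-55, -68) mm: square notches, pitch 8 mm, 5 mm slots, 3 mm lands. With the pawl in a notch the sliding jaw is locked both ways (1.4 mm play). Let go between notches, a jaw under spring load is pushed back (-y), by up to about 10 mm, until the pawl drops in.
- carriage: The sliding jaw: 88 x 40 x 40 mm aluminium block on the rods, friction about 1 N plus 1.5 N per 10 mm/s (greased), travel frame y = -96 to +6 mm; starts between -96 and -80, perhaps not in a notch. Origin: bench level, middle of the back of its groove; axes as the frame's. Block y 0 to -40 mm, top 60 mm high. Each jaw's groove: 88 mm wide, 5 mm deep (lips reach y = +5 here), open from 43.5 to 51.5 mm above the bench.
- grip (a point): On the sliding jaw, at carriage (-5.5, -20, 100) mm: midway between the outer faces of the fixed grip plate (22.5 mm to +x) and of the squeezed release lever (22.5 mm to -x; 28 at rest, leaning outwards). Both are upright plates 26 mm wide along y with ribbed black pads 84 to 118 mm above the bench. Pinch them together along x from above; all else there is below 76 mm.
- lever (a joint): Release lever angle (rad) about a pivot along y, 67 mm above the bench: 0 at rest with the pawl fully in a notch; about 0.1 when the pawl rides on a land between notches; over 0.11 the pawl is clear and the jaw slides; 0.15 squeezed to its stop. Its spring resists with about 5 N at the pad at first, 8 N at the stop.
- board: Loose dark blue power board, 80 (x) by 100 (y) by 3 mm, about 0.18 kg; origin at the centre of its underside, z up. Its 80 mm edges (y = +-50 mm) go into the jaws' grooves, either way round. In the middle a finned heat sink 30 (x) by 44 (y) mm, top 35 mm above the underside: grip it across x. Other parts, up to 23 mm high, lie beyond y = +-25 mm; the outer 7 mm at those edges are free.
- screw_jar: Bystander: white jar with a black lid, 43 mm across, 46 mm high; origin at the centre of its underside.
- solder_spool: Bystander: white spool, 56 mm across, 36 mm high; origin at the centre of its underside.
- driver_bit: Bystander: dark flat box of driver bits, 38 x 73 x 18 mm; origin at the centre of its underside.
Not all that is in view belongs to the job. There is more than one size of the board; the one meant has the size given above.

How it is judged:
On the way, in this order (a step that is already met when the one before it is completed fails the run):
1. the board lies flat on the two rods between the jaws, let go (z of board in the frame of frame between 0.042 and 0.048 m and angle between board's own z axis and vertical below 0.05 rad and x of board in the frame of frame between -0.02 and 0.02 m and contact force between the fingers and board below 0.1 N and linear speed of board below 0.02 m/s and y of board in the frame of carriage above 0.048 m), for 0.2 s.
2. with the lever held squeezed (over 0.12 rad), the sliding jaw presses on the board with more than 6 N (value of joint lever above 0.12 rad and contact force between carriage and board above 6 N), for 0.1 s.
At the end, for the whole second after the job is handed in: Board flat on the rods (3 mm, 0.05 rad), within 20 mm of the middle line, square to the jaws (0.05 rad), its edge at the back of the sliding jaw's groove (3 mm); lever back at rest (under 0.05 rad, pawl in a notch); jaw and board still, the jaw pressing on the board with 2 to 12 N (z of board in the frame of frame between 0.042 and 0.048 m and angle between board's own z axis and vertical below 0.05 rad and x of board in the frame of frame between -0.02 and 0.02 m and y of board in the frame of carriage between 0.047 and 0.053 m and angle between the y axis of board and the y axis of frame, either way round below 0.05 rad and value of joint lever below 0.05 rad and contact force between carriage and board between 2 and 12 N and linear speed of each of carriage, board below 0.005 m/s); the robot touches nothing.
It fails at once if the sliding jaw pushes on the board with more than 18 N (contact force between carriage and board above 18 N).
It fails at once if the jar, the spool or the bit box is moved by more than 20 mm (distance of any of screw_jar, solder_spool, driver_bit from where it was at the start of the episode above 0.02 m).
It also fails if it takes over 54 s, if anything falls off the work surface, if the arm or the gripper's body presses on something with over 40 N, if the wrist force passes 120 N, or if a joint passes its speed limit or range.

## Robot

A 7-joint arm with a two-finger parallel gripper is mounted at the origin on a cart in front of the work surface, level with it; the furniture and walls round the work are solid. World frame = base frame: x ahead of the robot, y to its left, z up, the work surface at z = 0. Lengths are in m, angles in rad, forces in N, time in s.
With the tool pointing down it reaches from about 0.425 to 0.975 m from the base axis. Payload 16.7 kg.
Tool frame: the origin (TCP) lies between the finger pads; the fingertips stand 25 mm ahead of it and the grasp point (between the pads) lies 6 mm ahead of it; x points along the fingers, z is the direction in which the jaws open and shut, and the axes are right-handed (so a half turn about x gives the same grasp; the last joint's range is limited). The gripper opens to 85 mm and grips with 20 to 120 N. Pads are 22 mm wide; open, the fingers measure 114 mm over their backs; the gripper's body (76 mm by 85 mm) begins 54 mm behind the grasp point. The pads swing forward as they close: fully open they stand 13 mm farther back than shut.
Start: joints at [-1.343, 0.426, 0.074, 1.606, -0.034, 1.111, -0.067], TCP at [0.249, 0.627, 0.256] pointing down, gripper open.
Joint ranges: [-2.85, 2.85], [-0.5, 2.14], [-1.23, 1.37], [0.21, 2.46], [-1.02, 4.16], [0.16, 2.05], [-2.73, 2.73]. Speed limits (rad/s): [1.89, 1.89, 2.39, 2.39, 3.01, 3.01, 3.01].

## Interface

Orientations are given as a unit quaternion [x, y, z, w].
In Python, from bench import robot, imaging gives the robot as it stands. Calls block until the motion is done:
- robot.goto(position, orientation): joint-space move of the TCP to a pose.
- robot.line_to(position, rotation=None, v=0.15, until_force=None): straight line of the TCP; rotation=None keeps the orientation; v is the mean speed in m/s. With until_force (N) it stops when the force on the tool has changed by that much, and returns True; else False.
- robot.set_joints(angles): joint-space move.
- robot.move_gripper(opening, effort=None): finger opening in m; effort is the grip in N (None keeps the last); returns when the fingers have stopped.
- robot.dwell(seconds).
- robot.inverse_kinematics(position, orientation): joint angles nearest the present ones, or None.
- robot.state(): the state.
- imaging.camera(name): name is "scene" or "top" or "wrist"; returns (picture, depth): 480x640x3 uint8, red, green, blue; 480x640 float32, m along the optical axis (not along the pixel's ray), 0 where there is no reading.
- imaging.camera_model(name): a dict with "mtx" (3x3 intrinsics, pixels), "xyz" and "attitude" of the camera in the world. Camera axes: x right, y up, looking along -z (the intrinsics and any distortion apply to the point x, -y, -z); pixel columns grow to the right and rows downward; lengths in m; the calibration is good to about 2 mm. A picture is of the moment at which its call begins: read the wrist's pose just before it. camera_model takes no time and is no camera call; for the wrist camera it gives the pose at the moment of the call.
A pose or a line that the arm cannot do raises robot.Unreachable and nothing moves.
- robot.close_job(): hands the job in, once; it reports no verdict.
The state is a dict: "clock": time; "joint_pos": joint angles; "dq": joint speeds; "tau": joint torques, N m; "position": TCP position; "tool_rot": TCP orientation; "wrist_force": force on the tool from outside, world axes, zero at the start; "ft_torque": the same for the moment, N m; "grip_width": finger opening in m.
Only numpy, scipy, OpenCV 4.12 (cv2) and the standard library are available. Lean on these libraries where they do the work, as an engineer would, in place of code of your own. Each camera call takes 0.05 s, during which the arm holds its last target. There are 200 camera calls.

## Working session

There is one attempt and no reset: what is moved stays moved. The work goes in short steps, each a Python script; the robot and the scene stay as the last script left them, time stands still between calls to the robot, and variables do not carry over. Pictures are saved under pics/ and viewed, about 8 in all and at most 12, crops included, and the job is handed in when it is done.

```bash
ls; mkdir -p pics; python3 - <<'E'
from bench import robot, imaging
import cv2, numpy as np
for n in ("scene","top"):
    p,d=imaging.camera(n); cv2.imwrite(f"pics/{n}0.png",p[:,:,::-1]); np.save(f"pics/{n}0.npy",d)
    m=imaging.camera_model(n); print(n,m)
s=robot.state(); print(s)
E
```

```text
pics
scene {'mtx': array([[500.988568  ,   0.        , 325.49673328],
       [  0.        , 500.988568  , 249.1705366 ],
       [  0.        ,   0.        ,   1.        ]]), 'xyz': array([ 0.12497763, -0.78218436,  0.62351837]), 'attitude': array([ 0.47907737, -0.12476266, -0.19630879,  0.84639353])}
top {'mtx': array([[567.22278629,   0.        , 315.88378279],
       [  0.        , 567.22278629, 232.64976253],
       [  0.        ,   0.        ,   1.        ]]), 'xyz': array([0.33189181, 0.04089057, 1.26844796]), 'attitude': array([ 0.0692175 , -0.06230528, -0.69655164,  0.71143714])}
{'clock': 0.1, 'joint_pos': array([-1.34252675,  0.42664483,  0.07385284,  1.60653022, -0.03406348,
        1.11078915, -0.0670999 ]), 'dq': array([-2.90716868e-04, -1.32219878e-03,  5.08933256e-04, -2.09324622e-03,
        1.35301019e-03,  3.50838986e-06, -8.07194519e-04]), 'tau': array([ 7.67436839e-03, -9.51526952e+01,  3.77007186e+00, -4.64410400e+01,
        1.93664955e-02,  6.31152681e-03,  6.46115132e-05]), 'position': array([0.24888225, 0.62708796, 0.25570268]), 'tool_rot': array([-0.39747268,  0.58529417,  0.39696918,  0.58468939]), 'wrist_force': array([-0.31817522,  0.72761151,  0.78604825]), 'ft_torque': array([-0.02849737,  0.00850537,  0.08016543]), 'grip_width': 0.08522310517880925}
```

View pics/top0.png

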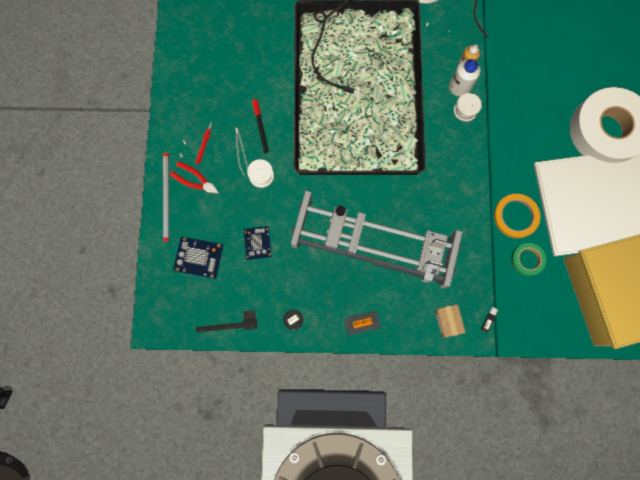

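View pics/scene0.png

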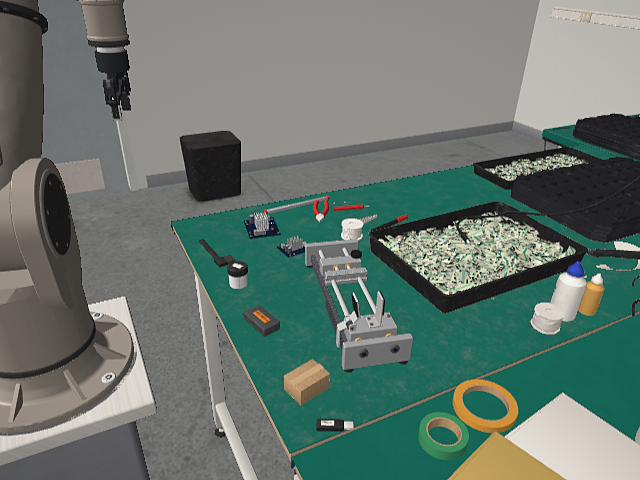

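Candidates for the board: blue boards at top-view (198,257), the larger, and (257,242), the smaller. I'll measure both. The sliding jaw is at (435,258), the far jaw near (357,232), and the end plates at (452,258) and (301,220).

```bash
cat > h.py <<'E'
import numpy as np, cv2
from scipy.spatial.transform import Rotation as R
from bench import robot, imaging
def rays(m,uv):
    K=m["mtx"]; uv=np.atleast_2d(np.asarray(uv,float))
    d=np.c_[(uv[:,0]-K[0,2])/K[0,0],-(uv[:,1]-K[1,2])/K[1,1],-np.ones(len(uv))]
    return R.from_quat(m["attitude"]).apply(d)
def onplane(m,uv,z):
    r=rays(m,uv); return m["xyz"]+r*((z-m["xyz"][2])/r[:,2])[:,None]
def cloud(m,d):
    v,u=np.mgrid[:d.shape[0],:d.shape[1]]
    P=m["xyz"]+rays(m,np.c_[u.ravel(),v.ravel()])*d.ravel()[:,None]
    return P.reshape(*d.shape,3)
def proj(m,P):
    c=R.from_quat(m["attitude"]).inv().apply(np.atleast_2d(P)-m["xyz"]); K=m["mtx"]
    return np.c_[K[0,2]+K[0,0]*c[:,0]/-c[:,2],K[1,2]-K[1,1]*c[:,1]/-c[:,2]]
def down(yaw):
    "tool down (x=-z world), tool z (jaw opening) along world yaw"
    z=np.array([np.cos(yaw),np.sin(yaw),0]); x=np.array([0,0,-1.])
    return R.from_matrix(np.c_[x,np.cross(z,x),z]).as_quat()
def blue(p):
    h=cv2.cvtColor(p,cv2.COLOR_RGB2HSV); k=cv2.inRange(h,(105,90,15),(130,255,140))
    return cv2.morphologyEx(k,cv2.MORPH_CLOSE,np.ones((9,9)))
def rect(m,c,z):
    w=onplane(m,c.reshape(-1,2),z)[:,:2].astype(np.float32)*1000
    return cv2.minAreaRect(w)
E
python3 - <<'E'
from h import *
p=cv2.imread("pics/top0.png")[:,:,::-1].copy(); d=np.load("pics/top0.npy"); m=imaging.camera_model("top")
for c in cv2.findContours(blue(p),0,2)[0]:
    if cv2.contourArea(c)>300: print(cv2.boundingRect(c),rect(m,c,.003))
P=cloud(m,d)
for n,uv in dict(b=(185,268),table=(250,290),platR=(454,250),platL=(300,215),carr=(434,258),far=(357,232),blk=(338,225),jar=(293,319),spool=(261,173)).items(): print(n,P[uv[1],uv[0]].round(4))
# points in frame with z 0.05-0.066
M=(abs(P[...,2]-.058)<.004); M[:,:280]=0;M[:180]=0;M[300:]=0;M[:,480:]=0
a=p.copy(); a[M]=(255,0,255)
f=lambda q:cv2.resize(q[180:300,280:480],(800,480),interpolation=cv2.INTER_CUBIC)
cv2.imwrite("pics/fr.png",np.vstack([f(p)])[:,:,::-1])
n,l,st,ce=cv2.connectedComponentsWithStats(M.astype(np.uint8))
for i in range(1,n):
    if st[i,4]>25:
        q=P[l==i]; print(st[i],q.mean(0).round(4),cv2.minAreaRect((q[:,:2]*1000).astype(np.float32)))
E
```

```text
(174, 239, 48, 39) ((508.82958984375, 321.423828125), (94.84757995605469, 74.74034118652344), 80.56188201904297)
(245, 227, 25, 32) ((545.0910034179688, 188.9992218017578), (66.19017791748047, 52.35969543457031), 8.86890983581543)
b [0.4833 0.3482 0.0037]
table [ 0.4374  0.2005 -0.0007]
platR [ 0.5281 -0.2434  0.0567]
platL [0.5975 0.0907 0.062 ]
carr [ 0.5094 -0.1996  0.0592]
far [ 0.5631 -0.0339  0.0583]
blk [0.5772 0.0076 0.0608]
jar [0.3737 0.1    0.0488]
spool [0.6984 0.1824 0.0363]
[290 191  21  54 316] [0.5932 0.0902 0.0578] ((593.8743286132812, 90.1460189819336), (14.380769729614258, 123.91150665283203), 76.08918762207031)
[325 208  40  45 665] [ 0.5664 -0.0051  0.0588] ((569.8207397460938, -5.733890533447266), (71.5396499633789, 88.23566436767578), 76.5084457397461)
[418 230  29  41 402] [ 0.5293 -0.1919  0.0591] ((523.4131469726562, -195.99029541015625), (45.93803405761719, 88.66944122314453), 76.5472412109375)
[443 230  19  56 338] [ 0.5118 -0.2391  0.0577] ((512.231689453125, -239.10421752929688), (14.754302978515625, 122.96824645996094), 76.0694351196289)
```

View pics/fr.png

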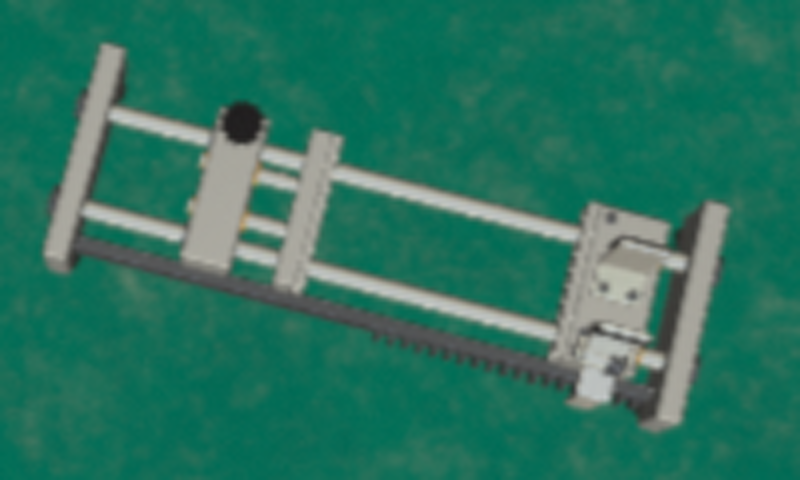

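The larger board, (198,257), measures about 95 x 75 mm inside its mask, so it is the 80 x 100 one. The other is 66 x 52 mm. The end plates come out 339 mm apart (340 given), which puts the frame origin at about (0.5496, -0.0886) with yaw -13.9°, the carriage at y ≈ -93 and the far groove back at about +55 mm. Next I go above the board and take a close look.

```bash
python3 - <<'E'
from h import *
yaw=np.radians(-9.44)
s=robot.state()
best=min((down(yaw),down(yaw+np.pi)),key=lambda q:abs(robot.inverse_kinematics([.50,.321,.22],q)-s["joint_pos"]).max())
robot.goto([.50,.321,.22],best)
m=imaging.camera_model("wrist"); p,d=imaging.camera("wrist"); s=robot.state(); print(s["clock"],s["position"],s["tool_rot"],m["xyz"], s["joint_pos"].round(2))
cv2.imwrite("pics/w1.png",p[:,:,::-1]); np.save("pics/w1.npy",d)
for c in cv2.findContours(blue(p),0,2)[0]:
    if cv2.contourArea(c)>3000: print(cv2.boundingRect(c),rect(m,c,.003))
P=cloud(m,d); M=abs(P[...,2]-.035)<.003
M&=np.hypot(P[...,0]-.509,P[...,1]-.321)<.04
print(M.sum(),cv2.minAreaRect((P[M][:,:2]*1000).astype(np.float32)))
E
```

```text
1.625 [0.49935389 0.32252636 0.21996202] [ 0.0572092   0.70487387 -0.05696162  0.70472357] [0.51029559 0.39003543 0.33693517] [-1.05  0.36  0.47  1.85 -0.19  0.98 -0.67]
(354, 306, 94, 77) ((546.3682250976562, 188.56752014160156), (70.2305679321289, 57.17028045654297), 7.986878395080566)
(288, 142, 103, 123) ((510.6780090332031, 319.7066650390625), (98.57859802246094, 78.73809051513672), 80.51164245605469)
1102 ((511.32952880859375, 319.41278076171875), (43.649330139160156, 29.595287322998047), 80.4663314819336)
```

View pics/w1.png

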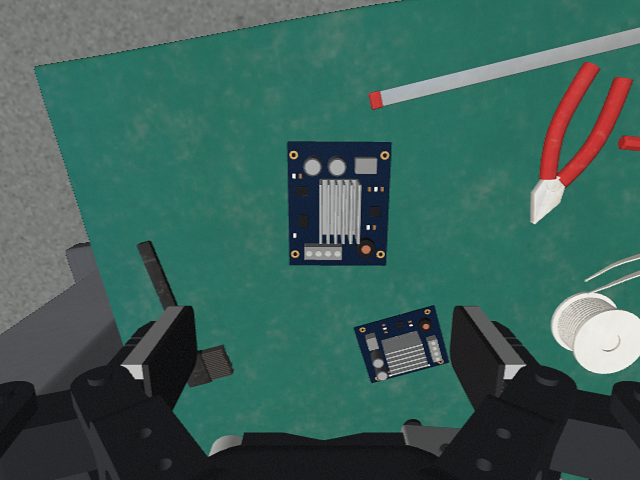

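Sink measures 43.6 x 29.6 mm at (0.5113, 0.3194), and the board 98.6 x 78.7 mm around the same centre, so it is the right board. I'll grasp it now, lift, and check the held pose above the frame.

```bash
python3 - <<'E'
from h import *
q=robot.state()["tool_rot"]
qg=down(np.radians(-9.5)) ; 
if abs(np.dot(qg,q))<.7: qg=down(np.radians(-9.5)+np.pi); print("flip")
robot.move_gripper(.065)
robot.line_to([.511,.3195,.10],qg,v=.15)
robot.line_to([.511,.3195,.033],v=.07)
print(robot.state()["position"],robot.state()["wrist_force"])
robot.move_gripper(.02,effort=35)
s=robot.state(); print(s["clock"],s["grip_width"],s["wrist_force"])
robot.line_to([.511,.3195,.20],v=.15)
print(robot.state()["grip_width"],robot.state()["wrist_force"])
qf=down(np.radians(-13.94))
if abs(np.dot(qf,qg))<.7: qf=down(np.radians(-13.94)+np.pi)
robot.line_to([.5467,-.1002,.20],qf,v=.25)
m=imaging.camera_model("wrist"); p,d=imaging.camera("wrist"); s=robot.state(); print(s["clock"],s["position"],s["grip_width"],s["wrist_force"])
cv2.imwrite("pics/w2.png",p[:,:,::-1]); np.save("pics/w2.npy",d); np.savez("pics/w2m.npz",**m)
z=s["position"][2]-.033
for c in cv2.findContours(blue(p),0,2)[0]:
    if cv2.contourArea(c)>3000: print(cv2.boundingRect(c),rect(m,c,z+.003))
E
```

```text
[0.51126931 0.31965696 0.03340655] [-0.08146743 -0.05052206  0.32374399]
4.4333 0.029828659632268877 [-0.96094232 -0.59483601  5.74231643]
0.029583444626833755 [-0.01502948 -1.24105417 -1.96606895]
7.5833 [ 0.54670255 -0.09916715  0.19992799] 0.029328835767890405 [ 0.40033575  0.72912763 -1.58640092]
(208, 171, 230, 171) ((550.6922607421875, -82.19944763183594), (64.754638671875, 78.61344146728516), 76.1177978515625)
```

View pics/w2.png

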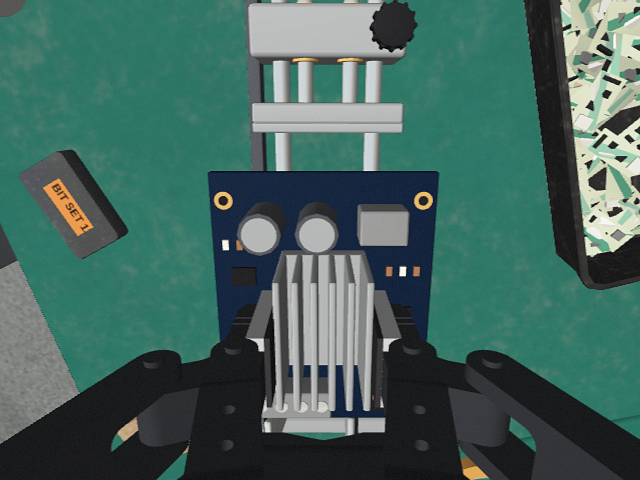

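The board is held square (far edge at row 171), and the far jaw is clear at rows 103–132, with the end block behind it. I'll refine the far jaw and frame line from this close view, then place.

```bash
cat >> h.py <<'E'
YF=np.radians(-13.94); O=np.array([.5496,-.0886])
RF=np.array([[np.cos(YF),-np.sin(YF)],[np.sin(YF),np.cos(YF)]])
def toF(w): return (np.atleast_2d(w)[:,:2]-O)@RF
def toW(f): return np.asarray(f)@RF.T+O
E
python3 - <<'E'
from h import *
d=np.load("pics/w2.npy"); m=dict(np.load("pics/w2m.npz")); P=cloud(m,d)
def box(n,u0,v0,u1,v1,z0,z1):
    q=P[v0:v1,u0:u1].reshape(-1,3); q=q[(q[:,2]>z0)&(q[:,2]<z1)]; f=toF(q)*1000
    r=cv2.minAreaRect(f.astype(np.float32)); print(n,len(q),np.percentile(f,[1,50,99],axis=0).round(1).tolist(),np.median(q[:,2]).round(4),r)
box("farjaw",230,90,420,140,.050,.068)
box("rodL",255,138,300,168,.035,.050)
box("rodR",350,138,395,168,.035,.050)
box("board",205,165,445,300,.155,.18)
E
```

```text
farjaw 4873 [[-40.4, 47.5], [2.4, 56.5], [44.9, 70.5]] 0.059 ((2.33172607421875, 59.32970428466797), (88.06854248046875, 23.795093536376953), 0.05495795980095863)
rodL 477 [[-30.4, 25.3], [-25.2, 34.2], [-20.7, 43.3]] 0.0434 ((-25.591106414794922, 34.25252151489258), (18.239992141723633, 9.766895294189453), 89.00213623046875)
rodR 468 [[25.4, 25.4], [29.7, 34.6], [35.1, 43.4]] 0.0435 ((30.26778221130371, 34.33363723754883), (9.818626403808594, 18.225271224975586), 1.0500319004058838)
board 20971 [[-39.6, -8.2], [0.9, 19.7], [38.9, 38.4]] 0.169 ((-0.37845611572265625, 14.537599563598633), (80.9391860961914, 48.40680694580078), 0.07195694744586945)
```

```bash
python3 - <<'E'
from h import *
xy=toW([.002,-.012])
robot.line_to([*xy,.10],v=.15)
print("touch",robot.line_to([*xy,.0785],v=.03,until_force=5), robot.state()["position"],robot.state()["wrist_force"])
robot.move_gripper(.065); robot.dwell(.3)
robot.line_to([*toW([.002,-.005]),.24],v=.2)
m=imaging.camera_model("wrist"); p,d=imaging.camera("wrist"); s=robot.state(); print(s["clock"],s["position"],s["wrist_force"])
cv2.imwrite("pics/w3.png",p[:,:,::-1]); np.save("pics/w3.npy",d); np.savez("pics/w3m.npz",**m)
for c in cv2.findContours(blue(p),0,2)[0]:
    if cv2.contourArea(c)>3000: 
        f=toF(onplane(m,c.reshape(-1,2),.048))*1000; print(cv2.minAreaRect(f.astype(np.float32)))
P=cloud(m,d); k=(P[...,2]>.054)&(P[...,2]<.066); F=toF(P.reshape(-1,3)).reshape(480,640,2)*1000
for n,a,b in(("far",40,68),("carr",-140,-80)):
    q=F[k&(abs(F[...,0])<50)&(F[...,1]>a)&(F[...,1]<b)]; print(n,len(q),cv2.minAreaRect(q.astype(np.float32)),np.percentile(q,[1,50,99],axis=0).round(1).tolist())
k=(P[...,2]>.105)&(P[...,2]<.13)&(abs(F[...,0])<45)&(F[...,1]>-145)&(F[...,1]<-95)
for sgn in(-1,1):
    q=F[k&(sgn*F[...,0]>0)]; print(len(q),len(q) and np.percentile(q,[2,50,98],axis=0).round(1).tolist())
E
```

```text
touch True [ 0.54836143 -0.10070031  0.07839232] [-1.6773588   0.58237718  8.51057354]
10.85 [ 0.5497108  -0.09383898  0.23880779] [-0.06683466 -0.45214572  0.18563607]
((1.3124046325683594, -12.022819519042969), (99.3093032836914, 78.95947265625), 89.93831634521484)
far 3406 ((2.3623008728027344, 57.79423904418945), (20.669389724731445, 88.1012954711914), 89.48418426513672) [[-40.5, 47.8], [2.8, 56.4], [45.1, 64.1]]
carr 5195 ((-1.8701858520507812, -112.17411804199219), (45.132755279541016, 96.16649627685547), 89.8031997680664) [[-48.0, -133.4], [3.8, -107.2], [45.1, -90.3]]
565 [[-33.0, -127.1], [-29.0, -111.4], [-26.1, -101.6]]
438 [[13.2, -127.4], [15.9, -110.9], [19.3, -101.6]]
```

View pics/w3.png

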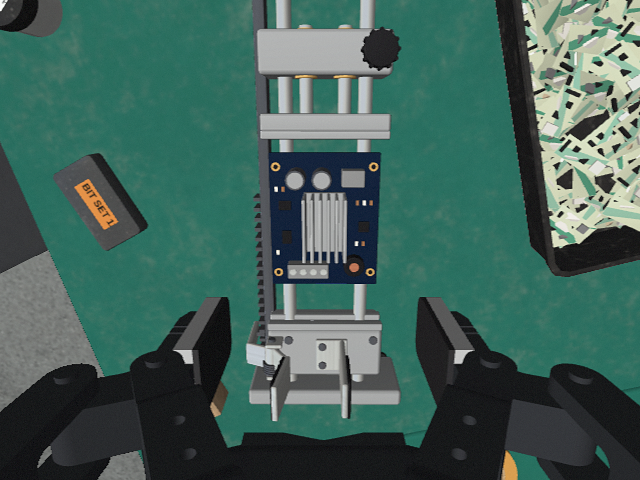

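The board lies at frame (1.3, -12) mm and is square. The grip plates are seen at x from -33 to +19.3, middle y ≈ -114.4, so the carriage is at ≈ -94.4 and the frame line is about 2.4 mm to +x of my estimate. Next: pinch the lever and slide in, watching the force.

```bash
python3 - <<'E'
from h import *
yd=RF[:,1]; C0=-.1144
def st(tag,t0=np.zeros(3)):
    s=robot.state(); f=toF(s["position"])[0]*1000; w=(s["wrist_force"]-t0)[:2]@RF
    print(tag,"t%.1f"%s["clock"],"carr y %.1f x %.1f"%(f[1]+20,f[0]),"F",w.round(1),"grip %.4f"%s["grip_width"]); return s,w
gx=-.003
robot.move_gripper(.078)
robot.line_to([*toW([gx,C0]),.20],v=.2)
print(robot.line_to([*toW([gx,C0]),.108],v=.1,until_force=10)); st("down")
t0=robot.state()["wrist_force"]
robot.move_gripper(.040,effort=40); robot.dwell(.2); st("pinch",t0)
robot.line_to([*toW([gx,-.060-.020]),.108],v=.03,until_force=14); st("slid",t0)
p,d=imaging.camera("wrist"); cv2.imwrite("pics/w4.png",p[:,:,::-1])
y=-.060
while y<-.046:
    y+=.003
    hit=robot.line_to([*toW([gx,y-.020]),.108],v=.012,until_force=8); s,w=st("%.1f"%(y*1000),t0)
    if hit or abs(w[1])>6: break
E
```

```text
False
down t12.9 carr y -94.5 x -2.7 F [ 0.1 -0.4] grip 0.0780
pinch t13.5 carr y -94.4 x -3.1 F [-4.7  1.1] grip 0.0437
slid t14.8 carr y -60.3 x -3.1 F [-3.7 -0.7] grip 0.0440
-57.0 t15.3 carr y -57.3 x -3.0 F [-3.9 -1.1] grip 0.0438
-54.0 t15.7 carr y -54.3 x -3.0 F [-4.5 -0.5] grip 0.0439
-51.0 t16.1 carr y -51.3 x -3.0 F [-3.4 -1. ] grip 0.0442
-48.0 t16.5 carr y -48.4 x -3.0 F [-4.3 -1.9] grip 0.0440
-45.0 t16.9 carr y -45.7 x -3.0 F [-3.3 -3.5] grip 0.0439
```

View pics/w4.png

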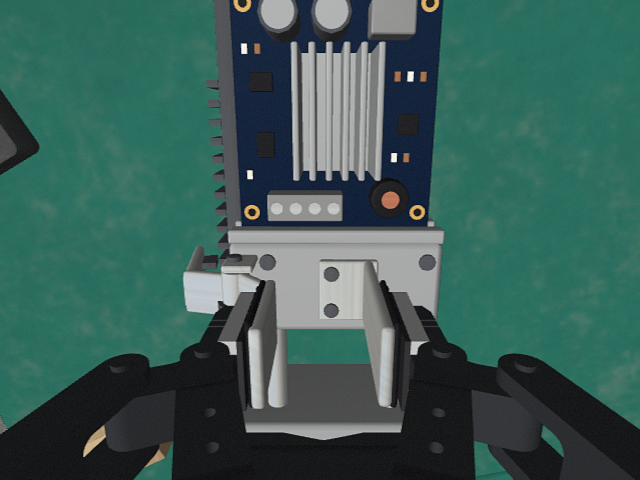

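The lever is squeezed between the pads (x 250–390) and the board edge is in the sliding jaw's groove (row ~228). The spring force begins near carriage y ≈ -46. I continue in small steps.

```bash
python3 - <<'E'
from h import *
t0=np.array([0,0,0.]); gx=-.003
def st(tag,n=3):
    W=[]
    for _ in range(n): W.append(robot.state()["wrist_force"][:2]@RF); robot.dwell(.05)
    s=robot.state(); f=toF(s["position"])[0]*1000; w=np.mean(W,0)
    print(tag,"t%.1f"%s["clock"],"carr y %.1f x %.1f"%(f[1]+20,f[0]),"F",w.round(1),"grip %.4f"%s["grip_width"]); return w
w=st("now"); y=-.045
while y<-.030 and w[1]>-10.2:
    y+=.002 if w[1]>-8 else .001
    robot.line_to([*toW([gx,y-.020]),.108],v=.012,until_force=5); w=st("%.1f"%(y*1000))
p,d=imaging.camera("top"); cv2.imwrite("pics/t5.png",p[:,:,::-1])
E
```

```text
now t17.0 carr y -45.8 x -3.1 F [-3.5 -3.9] grip 0.0442
-43.0 t17.5 carr y -44.0 x -3.0 F [-3.2 -5.5] grip 0.0439
-41.0 t18.0 carr y -42.2 x -3.0 F [-3.4 -6.4] grip 0.0434
-39.0 t18.4 carr y -40.4 x -3.0 F [-3.1 -7.7] grip 0.0441
-37.0 t18.9 carr y -38.5 x -3.0 F [-2.7 -8.4] grip 0.0437
-36.0 t19.3 carr y -37.6 x -3.0 F [-3.1 -9.2] grip 0.0436
-35.0 t19.7 carr y -36.7 x -3.0 F [-3.4 -9.7] grip 0.0437
-34.0 t20.1 carr y -35.8 x -3.0 F [ -3.1 -10.2] grip 0.0436
-33.0 t20.5 carr y -34.9 x -3.0 F [ -2.8 -10.6] grip 0.0434
```

The force climbs about 0.5 N/mm as specified. At 10.6 N, less about 1 N friction and a 0.4 N offset, the board contact is ≈ 9.2 N. Release the lever and check.

```bash
python3 - <<'E'
from h import *
robot.move_gripper(.078); robot.dwell(.8)
s=robot.state(); f=toF(s["position"])[0]
robot.line_to([*toW(f),.20],v=.15)
robot.line_to([*toW([.002,.06]),.26],v=.2); robot.dwell(.2)
m=imaging.camera_model("wrist"); p,d=imaging.camera("wrist"); s=robot.state(); print(s["clock"],s["position"],s["wrist_force"])
cv2.imwrite("pics/w6.png",p[:,:,::-1])
for c in cv2.findContours(blue(p),0,2)[0]:
    if cv2.contourArea(c)>3000: 
        f=toF(onplane(m,c.reshape(-1,2),.048))*1000; print(cv2.minAreaRect(f.astype(np.float32)))
P=cloud(m,d); k=(P[...,2]>.054)&(P[...,2]<.066); F=toF(P.reshape(-1,3)).reshape(480,640,2)*1000
for n,a,b in(("far",40,80),("carr",-95,-25)):
    q=F[k&(abs(F[...,0])<50)&(F[...,1]>a)&(F[...,1]<b)]; print(n,len(q),np.percentile(q,[1,50,99],axis=0).round(1).tolist())
for z in (.082,.09,.1,.11,.117):
  k=(abs(P[...,2]-z)<.004)&(abs(F[...,0])<45)&(F[...,1]>-85)&(F[...,1]<-40)
  for sgn in(-1,1):
    q=F[k&(sgn*F[...,0]>0)]; print(z,len(q),len(q) and np.percentile(q,[2,50,98],axis=0).round(1).tolist())
E
```

```text
23.6 [ 0.56565459 -0.03179389  0.2596656 ] [-0.66703165 -0.2531111   0.30702966]
((1.4857025146484375, 7.859096527099609), (89.58661651611328, 79.2502212524414), 89.99081420898438)
far 3139 [[-40.1, 41.2], [4.9, 62.7], [44.9, 72.5]]
carr 4960 [[-48.0, -78.7], [2.6, -50.6], [45.1, -25.7]]
0.082 50 [[-31.8, -70.1], [-26.9, -51.1], [-22.8, -47.2]]
0.082 33 [[13.3, -49.6], [14.9, -47.3], [18.6, -46.4]]
0.09 114 [[-28.7, -71.1], [-24.0, -52.0], [-22.9, -45.9]]
0.09 80 [[13.2, -70.0], [14.6, -47.7], [19.2, -46.0]]
0.1 128 [[-30.2, -71.9], [-25.4, -52.7], [-24.4, -46.0]]
0.1 52 [[13.4, -48.2], [16.3, -47.1], [19.3, -46.0]]
0.11 141 [[-32.0, -70.6], [-27.0, -51.8], [-26.1, -46.2]]
0.11 98 [[13.2, -67.7], [15.3, -47.7], [19.5, -45.9]]
0.117 270 [[-33.0, -71.7], [-29.5, -57.4], [-27.2, -46.2]]
0.117 303 [[13.2, -72.3], [16.3, -58.3], [19.4, -46.5]]
```

View pics/w6.png

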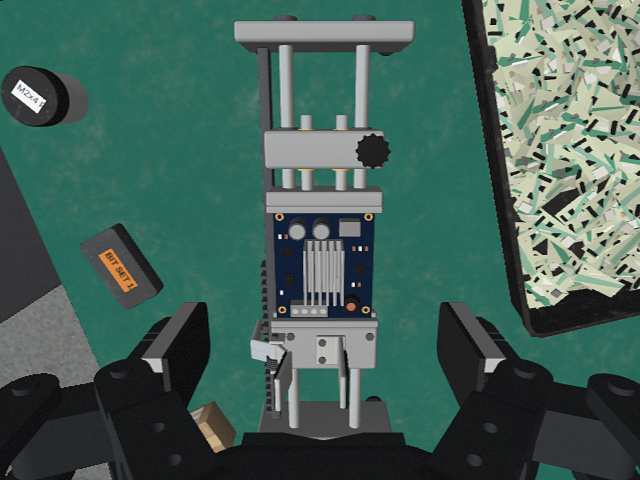

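The picture shows the board seated between both jaws (lips at rows ~210 and ~322). The carriage settled at ≈ -39 mm, about 4 mm back into a notch, with the spring compressed about 8 mm, so ≈ 7 N. The lever's outer face leans from -28.7 mm to -33 mm over its height, its rest position (a pawl on a land would read about -27 at mid-height). The bit box and jar are in place, and the gripper is clear.

```bash
python3 -c "
from bench import robot
print(robot.state()['wrist_force']); print(robot.close_job())"
```

```text
[-0.66703165 -0.2531111   0.30702966]
the job is handed in; nothing more can be done
None
```

I mounted the 80 x 100 mm board in the frame and handed the job in at about 24 s of robot time. It is clamped at about 7 N rather than the 9 N asked for, which is within the 2–12 N allowed.

- **Placing:** I set the board on the rods flat and square, about 1 mm off the middle line, and let go.
- **Sliding and pressing:** With the lever held squeezed, I slid the jaw in until the board was home. The wrist force reached 10.6 N, about 9 N on the board after friction.
- **Locking:** When I let the lever go, the jaw dropped back about 4 mm into a notch. The spring is now compressed about 8 mm. The next notch in would have given about 11 N, so I left it.

**Last checks:**
- **Board:** it is square and about 1.5 mm off the middle line.
- **Lever:** its lean matches the rest position.
- **Arm:** it is clear of everything.
- **Bystanders:** the jar and bit box looked undisturbed in the last picture. The spool was not in it, but the arm never went near it.

**Limits of these checks:**
- The clamping force is worked out from the jaw's position, not measured after release.
- One measurement disagreed: the carriage position read from the board's visible near edge came out 2–3 mm behind the one from the grip plates. I put that down to shadow in the image at the jaw's edge. That is about the size of the 3 mm seating tolerance, and I did not check it further.

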